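# Unload the film roll from the plate sealer and store it

## Task

Put the plate sealer's blue film roll away for the night: turn only the small inner knob clockwise until its orange line points at the green mark, which swings the orange keeper off the roll, and leave the outer ring at its setting. Then slide the roll up off its spindle, set it down flat in the open storage box without dropping it, and shut the box's lid. Leave the knob at the green mark and do not push the yellow film roll or the orange tube rack about.

Things in the scene. Friction and masses are not known exactly. Their poses are not given: they have to be found in the camera images.
- unit: The plate sealer, fixed to the bench: white housing 200 (x, -100 to +100) x 402 mm (y, -180 to +222) with a flat grey deck 70 mm above the bench. Origin: on the bench under the spindle's axis; at yaw 0 x points away from the robot, y to its left; z up. Dial axis at x -20, y -110 mm. A white sealing head, 150 mm high, spans y +108 to +218 mm.
- knob_grip (a point): On the upright axis shared by the inner knob and the outer ring, 122.5 mm above the bench, 6 mm below the knob's flat top. The inner knob is an aluminium bar handle 30 mm long and 12 mm thick, from 98.5 to 128.5 mm above the bench, on a round foot of diameter 31 mm, 10 mm high. The outer ring lies right below the foot.
- knob_line (a point): Outer end of the orange line on top of the inner knob, 14 mm from the axis; the line runs along the bar from the axis towards this end, and on down the bar's end face.
- unload_mark (a point): Middle of the green mark on the deck beside the outer ring, 43 mm from the knob's axis. The knob's line points at it when joint knob reads 1.30.
- knob (a joint): Angle of the inner knob (rad), growing clockwise seen from above: at 0 the orange line points along the unit's +x; 1.30 is the green mark; stops at 0 and 1.7. It starts between 0 and 0.25. Friction about 0.05 N m; it stays where it is left.
- ring (a joint): Angle of the black ribbed outer ring (rad), clockwise positive; any value is a valid setting and it must stay as found. The ring has diameter 64 mm (67 over the ribs) and its top is 88 mm above the bench. It is loose: about 0.02 N m turns it.
- ring_mark (a point): Outer end of the red line on top of the outer ring, 28.5 mm from the axis; it moves with the ring.
- keeper_tip (a point): Middle of the round end of the orange keeper arm: 16 mm wide, 38 mm long from its pivot, 121 to 129 mm above the bench. Geared to the inner knob, it turns counterclockwise from above by 1.5 times the knob's angle. At knob 0 it lies 4 mm above the roll, across its top; with the knob at the green mark it has swung off and the roll is free.
- keeper_pivot (a point): Top of the keeper's fixed upright pivot, 58 mm from the spindle's axis along the unit's +y, 129 mm above the bench, diameter 22 mm (post below it 16 mm).
- roll: The blue wound film roll, an upright rigid ring: outer diameter 62, bore 25, height 40 mm, 0.11 to 0.21 kg. Origin: centre of its underside, z along its axis. It starts on the spindle, its underside 78 mm above the bench. Fingers can take it by its outside, on any diameter that avoids the keeper's post, for instance along the unit's x.
- spindle_top (a point): Tip of the steel spindle, 133 mm above the bench; diameter 20 mm, upright, on the unit's origin axis. The roll must rise 55 mm to clear it.
- box: The grey storage box, fixed to the bench: outside 150 x 150 x 55 mm, walls and floor 5 mm. Origin: centre of its underside. Its +x side, which carries the lid's hinge, faces away from the sealer, towards the robot's right.
- box_lid (a joint): Opening of the blue lid (rad): 0 shut, 1.57 upright, up to 1.9 leaning outward. It starts open at 1.6 to 1.85. A friction hinge holds it where it is left (0.14 N m), so it must be pushed all the way down.
- lid_hinge (a point): Middle of the lid's hinge line, on the box's +x rim, 55.5 mm above the bench; the line runs along the box's y.
- lid_edge (a point): Middle of the lid's free edge, 150 mm from the hinge line; the lid is 150 mm wide and 6 mm thick, with a 12 mm lip beyond this edge; open, the lip stands up to 220 mm above the bench. When shut it covers the box.
- spare_roll: Bystander: a yellow film roll with a black core, otherwise like the blue one (diameter 62, height 40 mm), flat on the bench between the sealer and the storage box. Origin: centre of its underside.
- tube_rack: Bystander: orange tube rack, 100 x 60 mm, 42 mm high over its coloured caps, beyond the gap between the sealer and the storage box. Origin: centre of its underside.
Mind the look-alikes: they are no part of the job. Leave any pink look-alike of the roll alone.

How it is judged (in metres and radians):
On the way, in this order (a step that is already met when the one before it is completed fails the run):
1. the inner knob points at the green mark while the roll still sits on the spindle (value of joint knob between 1.16 and 1.44 rad and z of roll in the frame of unit below 0.09 m), for 0.2 s.
2. the roll has been slid up clear of the spindle's tip (z of roll in the frame of unit above 0.133 m), for 0.05 s.
3. the roll lies flat in the open storage box, let go (x of roll in the frame of box between -0.045 and 0.045 m and y of roll in the frame of box between -0.045 and 0.045 m and z of roll in the frame of box between 0 and 0.011 m and angle between roll's own z axis and vertical below 0.1 rad and contact force between the fingers and roll below 0.1 N and linear speed of roll below 0.02 m/s and not (value of joint box_lid below 1 rad)), for 0.2 s.
4. the lid is shut (value of joint box_lid below 0.06 rad), for 0.2 s.
At the end, for the whole second after the job is handed in: The inner knob stands within 0.14 rad (8 degrees) of the green mark (joint knob 1.16 to 1.44), the outer ring as found, the blue roll lies flat (within 0.1 rad) and at rest on the floor of the storage box, and the lid is shut (within 0.06 rad) (value of joint knob between 1.16 and 1.44 rad and x of roll in the frame of box between -0.045 and 0.045 m and y of roll in the frame of box between -0.045 and 0.045 m and z of roll in the frame of box between 0 and 0.011 m and angle between roll's own z axis and vertical below 0.1 rad and contact force between the fingers and roll below 0.1 N and linear speed of roll below 0.02 m/s and value of joint box_lid below 0.06 rad); the robot touches nothing.
It fails at once if the outer ring is dragged: its red line moves more than 4 mm (8 degrees) (distance of ring_mark from where it was at the start of the episode above 0.004 m).
It fails at once if the roll is dropped: it moves faster than 0.6 m/s while no finger touches it (contact force between the fingers and roll below 0.1 N and linear speed of roll above 0.6 m/s).
It fails at once if the yellow roll or the tube rack is moved more than 30 mm (distance of any of spare_roll, tube_rack from where it was at the start of the episode above 0.03 m).
It also fails if it takes over 61 s, if anything falls off the work surface, if the arm or the gripper's body presses on something with over 40 N, if the wrist force passes 120 N, or if a joint passes its speed limit or range.

## Robot

A 7-joint arm with a two-finger parallel gripper is mounted at the origin on the work surface. World frame = base frame: x ahead of the robot, y to its left, z up, the work surface at z = 0. Lengths are in mm, angles in rad, forces in N, time in s.
With the tool pointing down it reaches from about 400 to 875 mm from the base axis. Payload 4.4 kg.
Tool frame: the origin (TCP) lies on the centre line of the jaws, within the pads' length; the fingertips stand 14 mm ahead of it and the grasp point (between the pads) lies 5 mm behind it; z points along the fingers, x is the direction in which the jaws open and shut, and the axes are right-handed (so a half turn about z gives the same grasp; the last joint's range is limited). The gripper opens to 85 mm and grips with 20 to 120 N. Pads are 22 mm wide; open, the fingers measure 114 mm over their backs; the gripper's body (76 mm by 85 mm) begins 54 mm behind the grasp point. The pads swing forward as they close: fully open they stand 13 mm farther back than shut.
Start: joints at [-1.403, 0.628, 0.038, 1.517, -0.027, 0.996, -0.02], TCP at [150.564, 632.335, 245.313] pointing down, gripper open.
Joint ranges: [-3.06, 3.06], [-0.37, 2.12], [-1.25, 1.32], [0.18, 2.47], [-1.1, 4.24], [0.23, 1.98], [-2.94, 2.94]. Speed limits (rad/s): [2.57, 2.57, 3.14, 3.14, 3.14, 3.14, 3.14].

## Interface

Orientations are given as [roll, pitch, yaw] about the fixed x, y, z axes, in that order (R = Rz(yaw) Ry(pitch) Rx(roll)).
In Python, from cell import ctrl gives the robot as it stands.
- The arm moves only by the tool send_rows, never from a script. Its argument "commands" is a list of rows, each a list of 5 numbers: the finger opening in mm, from 0 to 85.4, then the shift along the tool's x, y, z in mm, then the turn about the tool's z in degrees. In form: [[grip, x, y, z, roll], ...]. A call has 1 to 5 rows; each row is the pose to reach, as a shift and turn from the pose measured when the call began, along the tool's axes at that moment; what a row does not reach only later rows make up. A row lasts 1/10 s, in which the tool goes at most 50 mm and 8.59 degrees, less where a joint would pass 70% of its speed; a pose out of reach is approached as far as the arm can. A call with a gripper value outside its range is refused whole. The fingers move at their own pace and stop on an object; the grip force is fixed at half the most. Time passes only in rows, so rows that repeat a pose let the fingers close. It gives the time, the measured TCP pose, the force and the opening at its end, in the units of the state.
- ctrl.read_state(): the state, without advancing time (a new reading comes with each control period).
- ctrl.get_image(name): name is "scene" or "top"; returns the picture (400x640x3 uint8, red, green, blue); there is no depth.
- ctrl.camera_params(name): a dict with "fx", "fy", "cx", "cy" (pixels), "cam_to_world" (4x4, takes a point from camera to world coordinates). Camera axes: x right, y down, z forward; pixel columns grow to the right and rows downward; lengths in mm; the calibration is good to about 2 mm. A picture is of the moment at which its call begins. camera_params takes no time and is no camera call.
- ctrl.finish_job(): hands the job in, once; it reports no verdict.
The state is a dict: "clock": time; "qpos": joint angles; "qd": joint speeds; "tau": joint torques, N m; "eef_pos": TCP position; "tool_rot": TCP orientation; "force": force on the tool from outside, world axes, zero at the start; "torque": the same for the moment, N m; "width": finger opening in mm.
Only numpy, scipy, OpenCV 4.12 (cv2) and the standard library are available. Lean on these libraries where they do the work, as an engineer would, in place of code of your own. Each camera call takes 0.05 s, during which the arm holds its last target.

## Working session

There is one attempt and no reset: what is moved stays moved. The work goes in short steps, Python scripts to look and compute and a tool call to move; the robot and the scene stay as the last step left them, time stands still between calls to the robot, and variables do not carry over. Pictures are saved under pics/ and viewed, and the job is handed in when it is done.

Besides the shell and the picture viewer there is one more tool, called by a JSON object that holds its "fn" and its "kwargs". send_rows: Moves the arm, as the interface text tells. Its arguments: {"type":"object","properties":{"commands":{"type":"array"}},"required":["commands"]}

```bash
ls; mkdir -p pics
python3 - <<'E'
from cell import ctrl
import cv2
s=ctrl.read_state(); print(s)
for n in ("scene","top"):
    im=ctrl.get_image(n); cv2.imwrite(f"pics/{n}0.png",im[:,:,::-1]); p=ctrl.camera_params(n); print(n,p)
E
```

```text
pics
{'clock': 0.0, 'qpos': array([-1.40279123,  0.62938226,  0.03841668,  1.5183844 , -0.02697815,
        0.99630145, -0.01997864]), 'qd': array([ 0.00013542, -0.0003517 ,  0.00190824,  0.00218579, -0.00158293,
        0.00130651, -0.00118084]), 'tau': array([ 3.08803474e-04, -5.63418674e+01,  1.22607194e+00, -1.93452984e+01,
        1.09133471e-02,  1.06163824e-02, -2.03466023e-06]), 'eef_pos': array([150.4146028 , 631.72773724, 244.3599533 ]), 'tool_rot': array([3.14156107e+00, 1.95780668e-03, 1.33704452e+00]), 'force': array([-0.37181773,  0.4421671 , -0.07597003]), 'torque': array([0.01420812, 0.04530189, 0.04046367]), 'width': 85.12626533668994}
scene {'fx': 393.7520092214031, 'fy': 393.7520092214031, 'cx': 317.1085422688465, 'cy': 198.50646309599796, 'cam_to_world': array([[-7.67838714e-01,  4.56190264e-01, -4.49793456e-01,
         9.03773089e+02],
       [ 6.40643191e-01,  5.46642615e-01, -5.39219950e-01,
         3.98621607e+02],
       [-1.10620305e-04, -7.02191067e-01, -7.11988548e-01,
         7.14884908e+02],
       [ 0.00000000e+00,  0.00000000e+00,  0.00000000e+00,
         1.00000000e+00]])}
top {'fx': 378.3516808011537, 'fy': 378.3516808011537, 'cx': 313.6498806878473, 'cy': 192.11487188800308, 'cam_to_world': array([[ 1.36520885e-03, -9.97835101e-01,  6.57514123e-02,
         4.66757239e+02],
       [-9.99990751e-01, -1.63041013e-03, -3.97990277e-03,
        -6.07471744e+01],
       [ 4.07848845e-03, -6.57453708e-02, -9.97828097e-01,
         1.01571846e+03],
       [ 0.00000000e+00,  0.00000000e+00,  0.00000000e+00,
         1.00000000e+00]])}
```

View pics/scene0.png

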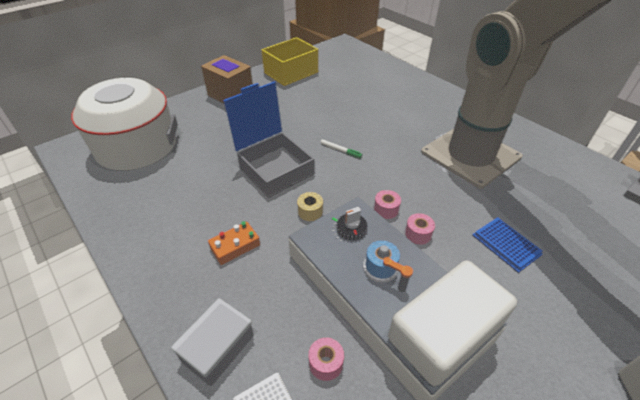

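View pics/top0.png

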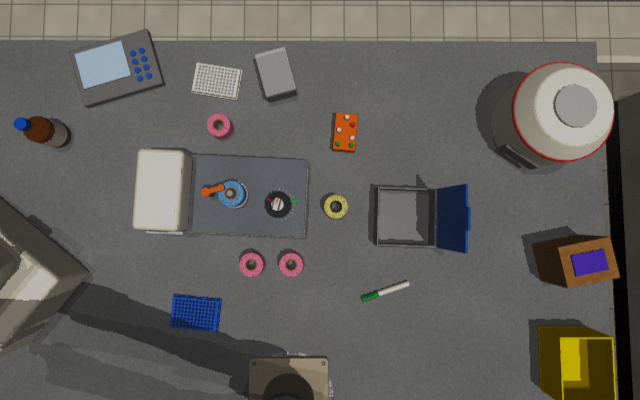

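The scene shows the blue roll on its spindle at top (231,193) with the orange keeper across it, and the dial at top (278,204). The yellow roll is at (336,206), the rack at (345,131), and the open box at (405,217) with its blue lid at (452,217). The three rings at (219,125), (251,264) and (291,264) are pink, so they're look-alikes. The only blue ring is the one on the spindle. I'll confirm that in enlarged crops.

```bash
cat > h.py <<'E'
import numpy as np, cv2
from cell import ctrl
def ray(n,u,v):
    p=ctrl.camera_params(n);T=np.array(p["cam_to_world"])
    d=T[:3,:3]@np.array([(u-p["cx"])/p["fx"],(v-p["cy"])/p["fy"],1.]);return T[:3,3],d/np.linalg.norm(d)
def plane(n,u,v,z):
    o,d=ray(n,u,v);return o+d*(z-o[2])/d[2]
def tri(uv1,uv2):
    o1,d1=ray("scene",*uv1);o2,d2=ray("top",*uv2)
    A=np.stack([d1,-d2],1);t=np.linalg.lstsq(A,o2-o1,rcond=None)[0]
    a=o1+d1*t[0];b=o2+d2*t[1];return (a+b)/2,np.linalg.norm(a-b)
def proj(n,P):
    p=ctrl.camera_params(n);T=np.array(p["cam_to_world"])
    c=T[:3,:3].T@(np.array(P,float)-T[:3,3]);return np.array([p["fx"]*c[0]/c[2]+p["cx"],p["fy"]*c[1]/c[2]+p["cy"]])
def crop(img,u0,v0,u1,v1,k):
    return cv2.resize(img[v0:v1,u0:u1],None,fx=k,fy=k,interpolation=cv2.INTER_CUBIC)
E
python3 - <<'E'
from h import *
t=cv2.imread("pics/top0.png");s=cv2.imread("pics/scene0.png")
a=crop(t,190,160,310,240,6); cv2.imwrite("pics/c1.png",a)
cv2.imwrite("pics/c2.png",crop(s,290,180,430,300,5))
E
```

```text
(no output)
```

View pics/c1.png

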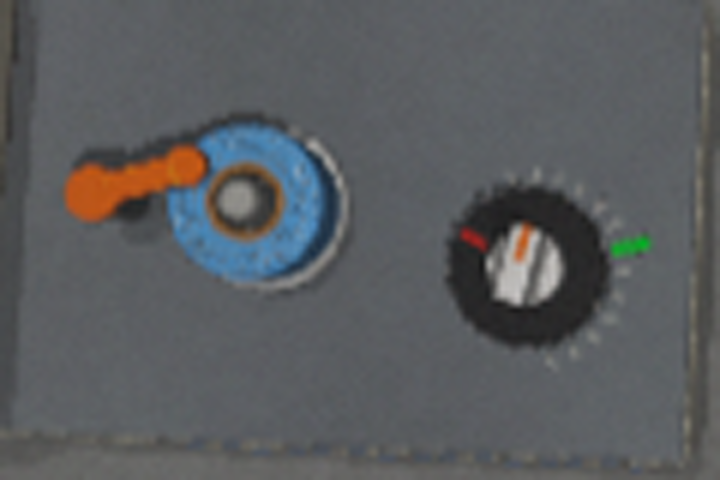

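View pics/c2.png

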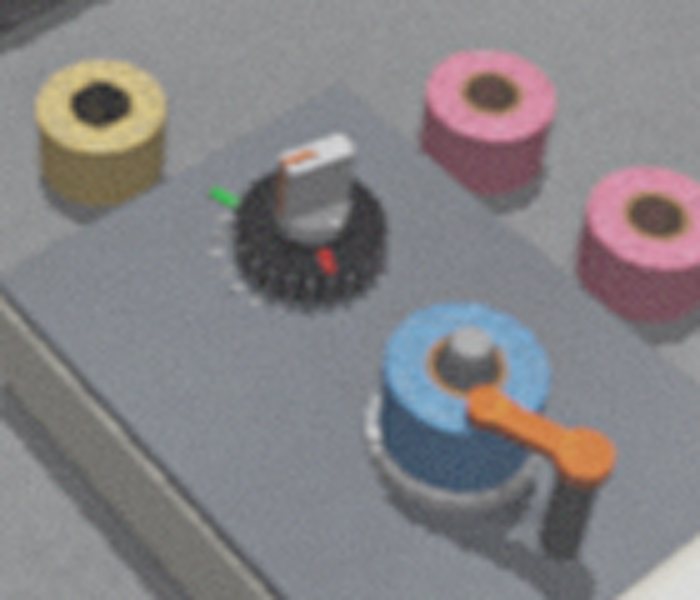

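The crops confirm the blue roll on the spindle (crop 1 (250,200)) under the orange keeper. The knob's orange line points roughly to unit +x, slightly turned. The red ring mark is at (473,239), the green mark at (630,246). Next I'll measure them.

Run:
```python
from h import *
t=cv2.imread("pics/top0.png");s=cv2.imread("pics/scene0.png")
def blobs(img,lo,hi,roi,mn=3):
    h=cv2.cvtColor(img,cv2.COLOR_BGR2HSV);m=cv2.inRange(h,lo,hi);k=np.zeros_like(m);k[roi[1]:roi[3],roi[0]:roi[2]]=255
    n,l,st,c=cv2.connectedComponentsWithStats(m&k);return [(st[i][4],c[i].round(2),st[i][:4]) for i in range(1,n) if st[i][4]>=mn]
for nm,img,roi in(("top",t,(190,160,310,240)),("scene",s,(290,180,430,300))):
    print(nm,"green",blobs(img,(45,90,60),(80,255,255),roi)); print("red",blobs(img,(0,120,60),(4,255,255),roi),blobs(img,(172,120,60),(180,255,255),roi)); print("orange",blobs(img,(6,130,90),(16,255,255),roi)); print("blue",blobs(img,(95,80,60),(115,255,255),roi,30))
print("yellow",blobs(t,(20,70,60),(35,255,255),(300,180,360,230),20),blobs(s,(15,70,60),(35,255,255),(290,180,340,230),20))
# spindle, pivot
for name,u,v,z in(("pivot",204.7,191.8,129),("spindle",229.8,192.8,133),("green",294.6,200.6,70),("ring ctr",278,204,88)):
    print(name,plane("top",u,v,z).round(1))
print("scene spindle", plane("scene",290+473/5,180+340/5,133).round(1),"pivot",plane("scene",290+585/5,180+452/5,129).round(1),"green",plane("scene",290+226/5,180+197/5,70).round(1))
```

```text
top green [(np.int32(19), array([294.68, 200.63]), array([292, 199,   7,   4], dtype=int32))]
red [(np.int32(9), array([268.78, 199.44]), array([267, 198,   4,   4], dtype=int32))] []
orange [(np.int32(159), array([211.24, 189.77]), array([201, 184,  23,  13], dtype=int32)), (np.int32(13), array([232.54, 189.69]), array([227, 188,  10,   7], dtype=int32)), (np.int32(8), array([276.62, 199.75]), array([276, 197,   2,   6], dtype=int32))]
blue [(np.int32(400), array([232.75, 193.93]), array([218, 180,  28,  27], dtype=int32))]
scene green [(np.int32(10), array([334.2, 219. ]), array([332, 218,   5,   3], dtype=int32))]
red [(np.int32(9), array([354.89, 231.89]), array([354, 230,   3,   5], dtype=int32))] [(np.int32(3), array([355.  , 231.67]), array([354, 231,   3,   2], dtype=int32))]
orange [(np.int32(207), array([398.15, 266.53]), array([384, 257,  28,  19], dtype=int32))]
blue [(np.int32(641), array([380.29, 259.82]), array([367, 241,  33,  37], dtype=int32))]
yellow [(np.int32(376), array([335.36, 206.24]), array([324, 194,  24,  25], dtype=int32))] [(np.int32(514), array([309.7, 206.8]), array([297, 193,  26,  28], dtype=int32))]
pivot [525.5 191.3 129. ]
spindle [523.  131.6 133. ]
green [507.7 -16.9  70. ]
ring ctr [498.5  22.9  88. ]
scene spindle [522.7 136.4 133. ] pivot [526.  194.2 129. ] green [507.1 -15.2  70. ]
```

Run:
```python
from h import *
t=cv2.imread("pics/top0.png");s=cv2.imread("pics/scene0.png")
cv2.imwrite("pics/c3.png",crop(t,320,170,480,260,5));cv2.imwrite("pics/c4.png",crop(s,215,75,335,205,5)[:600])
```

```text
(no output)
```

View pics/c3.png

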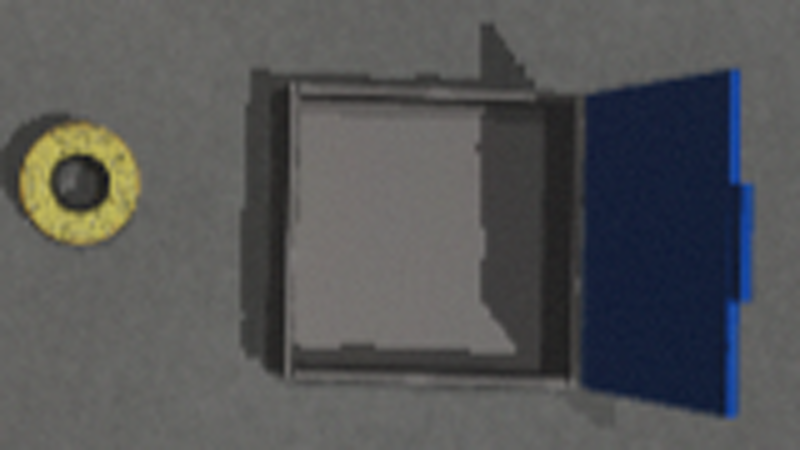

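View pics/c4.png

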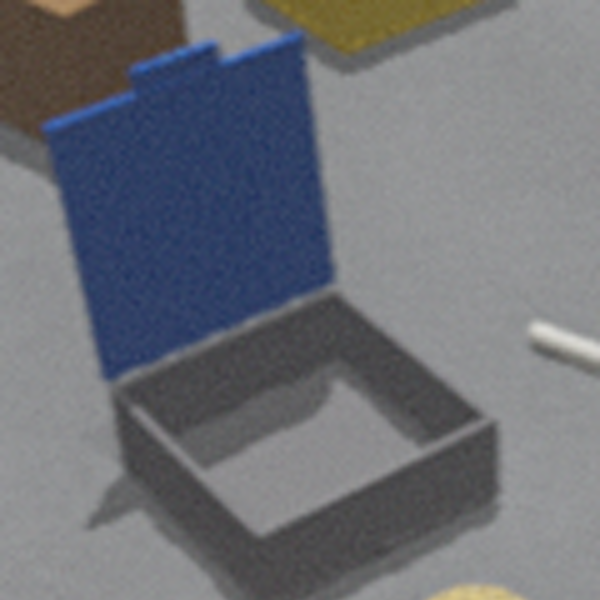

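Run:
```python
from h import *
from scipy.optimize import least_squares
f=lambda x,y,k,u0,v0:((x+.5)/k-.5+u0,(y+.5)/k-.5+v0)
obs=[("top",f(90,193,6,190,160),(0,58,129)),("top",f(239,199,6,190,160),(0,0,133)),("top",(294.68,200.63),(-20+43*np.cos(1.3),-110-43*np.sin(1.3),70)),
("top",f(528,266,6,190,160),(-20,-110,88)),
("scene",f(472,341,5,290,180),(0,0,133)),("scene",f(585,453,5,290,180),(0,58,129)),("scene",(334.2,219.0),(-20+43*np.cos(1.3),-110-43*np.sin(1.3),70))]
def W(p,P):
    c,s=np.cos(p[2]),np.sin(p[2]);return np.array([p[0]+c*P[0]-s*P[1],p[1]+s*P[0]+c*P[1],P[2]])
r=least_squares(lambda p:np.concatenate([proj(n,W(p,P))-uv for n,uv,P in obs]),[523,132,-.04],x_scale=[1,1,.01],loss="soft_l1")
print(r.x,r.fun.reshape(-1,2).round(2)); p=r.x
for n,P in(("dial",(-20,-110,122.5)),("spindle",(0,0,133)),("green",(-8.5,-151.4,70))):print(n,W(p,P).round(1))
d=W(p,(-20,-110,0))
# knob line from top at z 128.5; ring mark at z 88
a=plane("top",276.62,199.75,128.5);print("knobline",a,"angle",-np.arctan2(a[1]-d[1],a[0]-d[0])+p[2], np.hypot(*(a-d)[:2]))
a=plane("top",*f(527,228,6,190,160),128.5);print("knobline end",a,"angle",-np.arctan2(a[1]-d[1],a[0]-d[0])+p[2],np.hypot(*(a-d)[:2]))
a=plane("top",268.78,199.44,88);print("ring",a,np.degrees(np.arctan2(a[1]-d[1],a[0]-d[0])), np.hypot(*(a-d)[:2]))
a=plane("scene",354.89,231.89,88);print("ring",a,np.degrees(np.arctan2(a[1]-d[1],a[0]-d[0])), np.hypot(*(a-d)[:2]))
# box corners
g=lambda x,y:f(x,y,5,320,170)
for nm,q in(("TL",(289,82)),("BL",(287,383)),("TR",(581,94)),("BR",(580,385))):print(nm,plane("top",*g(*q),55).round(1))
q=lambda x,y:f(x,y,5,215,75)
for nm,k in(("hinge far",(107,382)),("hinge near",(335,290)),("near r",(494,424))):print(nm,plane("scene",*q(*k),55).round(1))
print("lid lip",tri(q(174,58),g(748,243)),"lid corners",tri(q(47,128),g(735,70)),tri(q(300,37),g(735,417)))
print("yellow",plane("top",335.4,206.2,40),plane("scene",*f(101,105,5,290,180),40))
print("rack",plane("top",345.5,131.5,42))
```

```text
[ 5.23113691e+02  1.34119935e+02 -4.28060989e-02] [[-0.2   0.01]
 [-0.7  -0.  ]
 [-0.12 -0.19]
 [-0.47  0.13]
 [-0.43 -0.43]
 [-0.38 -0.7 ]
 [ 0.15  0.2 ]]
dial [498.4  25.1 122.5]
spindle [523.1 134.1 133. ]
green [508.1 -16.8  70. ]
knobline [507.12727716  22.56242534 128.5       ] angle 0.2384345998993413 9.05838531853426
knobline end [512.21934645  20.73313813 128.5       ] angle 0.2622316344834009 14.462205941755975
ring [509.70134045  45.59542765  88.        ] 61.20810933317169 23.41334545366021
ring [509.87049087  48.09903361  88.        ] 63.565554381592406 25.710670684302034
TL [ 546.  -227.1   55. ]
BL [ 393.6 -224.6   55. ]
TR [ 540.1 -376.    55. ]
BR [ 392.7 -372.6   55. ]
hinge far [ 539.1 -376.9   55. ]
hinge near [ 396.6 -365.7   55. ]
near r [ 402.5 -217.4   55. ]
lid lip (array([ 464.09585886, -393.64402146,  212.00265298]), np.float64(1.7237801187095878)) lid corners (array([ 538.5838929 , -394.29658314,  201.16532383]), np.float64(2.12988962669867)) (array([ 389.51441542, -392.04994148,  197.73081976]), np.float64(1.7290641545507666))
yellow [ 494.74250118 -120.77732364   40.        ] [ 495.36843799 -118.30550657   40.        ]
rack [ 689.45786509 -147.46776694   42.        ]
```

Unit origin comes out at about (523,134) with yaw -0.043 and the knob axis at (498,25). The knob reads about 0.22, and the box centre is about (468,-299). I'll start by moving towards the knob, keeping the tool high.

```bash
cat >> h.py <<'E'
def go(x,y,z,yaw=None):
    from scipy.spatial.transform import Rotation as Ro
    s=ctrl.read_state();R=Ro.from_euler("xyz",s["tool_rot"]).as_matrix()
    d=R.T@(np.array([x,y,z])-s["eef_pos"])
    cur=np.arctan2(R[1,0],R[0,0]);t=0 if yaw is None else -np.degrees((yaw-cur+np.pi/2)%np.pi-np.pi/2)
    print("shift",d.round(1),"turn",round(t,1),"| pos",s["eef_pos"].round(1),"yaw",cur.round(3),"clk",s["clock"],"F",s["force"].round(1),"w",round(s["width"],1),"q7",s["qpos"][6].round(2))
E
python3 -c "
from h import *
go(498.4,25,200,1.31)"
```

```text
shift [-509.6  479.    45.4] turn 1.5 | pos [150.5 631.8 244.5] yaw 1.337 clk 0.1 F [-0.8  0.1  0.5] w 85.5 q7 -0.02
```

{"fn": "send_rows", "kwargs": {"commands": [[50, -510, 479, 0, 1.5], [50, -510, 479, 0, 1.5], [50, -510, 479, 0, 1.5], [50, -510, 479, 0, 1.5], [50, -510, 479, 0, 1.5]]}}

```text
clock: 0.6
eef_pos: [275.3, 413.3, 245.1]
tool_rot: [3.141, 0.002, 1.311]
force: [0.8, 1.0, -0.2]
width: 49.8
```

```bash
python3 -c "
from h import *
go(498.4,25,200,1.31)"
```

```text
shift [-317.9  315.3   45.9] turn 0.1 | pos [275.3 413.3 245.1] yaw 1.311 clk 0.6 F [ 0.8  1.  -0.2] w 49.8 q7 0.3
```

{"fn": "send_rows", "kwargs": {"commands": [[50, -318, 315, 0, 0], [50, -318, 315, 0, 0], [50, -318, 315, 0, 0], [50, -318, 315, 0, 0], [50, -318, 315, 0, 0]]}}

```text
clock: 1.1
eef_pos: [399.4, 196.5, 245.6]
tool_rot: [3.141, 0.002, 1.311]
force: [0.9, 0.3, -0.7]
width: 50.0
```

```bash
python3 -c "
from h import *
go(498.4,25,200,1.31)"
```

```text
shift [-140.3  139.6   45.9] turn 0.1 | pos [399.4 196.5 245.6] yaw 1.311 clk 1.1 F [ 0.9  0.3 -0.7] w 50.0 q7 0.84
```

{"fn": "send_rows", "kwargs": {"commands": [[50, -140, 140, 0, 0], [50, -140, 140, 0, 0], [50, -140, 140, 0, 0], [50, -140, 140, 0, 0], [50, -140, 140, 46, 0]]}}

```text
clock: 1.6
eef_pos: [506.7, 17.4, 203.8]
tool_rot: [3.125, 0.001, 1.3]
force: [0.5, 1.2, -0.6]
width: 50.1
```

```bash
python3 -c "
from h import *
go(498.4,25,160,1.31)
for n in ('scene','top'): cv2.imwrite(f'pics/k1{n}.png',ctrl.get_image(n)[:,:,::-1])
s=cv2.imread('pics/k1scene.png');t=cv2.imread('pics/k1top.png')
a=crop(s,290,130,430,250,4);b=crop(t,235,160,325,250,5)
cv2.imwrite('pics/k1.png',np.hstack([crop(s,310,160,400,250,4),crop(t,240,160,330,250,4)]))
"
```

```text
shift [  5.1 -10.7  43.6] turn -0.5 | pos [506.7  17.4 203.8] yaw 1.3 clk 1.6 F [ 0.5  1.2 -0.6] w 50.1 q7 1.29
```

View pics/k1.png

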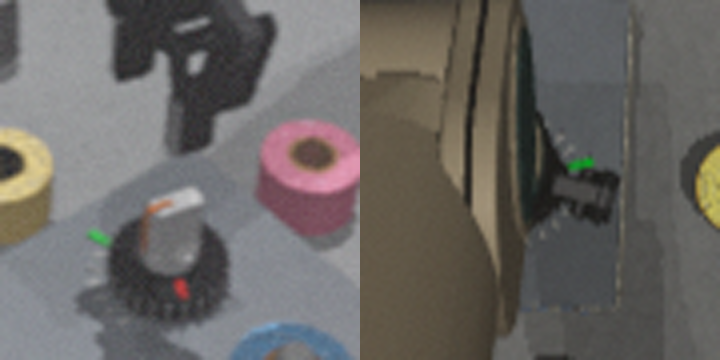

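The scene view shows the bar at crop (172,225), with the open gripper above it. I'll centre the tool and lower it.

{"fn": "send_rows", "kwargs": {"commands": [[50, 5, -10.5, 20, -0.5], [50, 5, -10.5, 43, -0.5], [50, 5, -10.5, 43, -0.5], [50, 5, -10.5, 43, -0.5]]}}

```text
clock: 2.1
eef_pos: [486.6, 31.4, 153.8]
tool_rot: [-3.133, 0.005, 1.318]
force: [0.3, 0.6, 0.8]
width: 50.2
```

```bash
python3 -c "
from h import *
go(498.4,25,119,1.31); print(ctrl.read_state()['tool_rot'])
for n in ('scene',): cv2.imwrite(f'pics/k2{n}.png',ctrl.get_image(n)[:,:,::-1])
s=cv2.imread('pics/k2scene.png')
cv2.imwrite('pics/k2.png',crop(s,310,140,410,250,5))
"
```

```text
shift [-3.1 13.3 34.8] turn 0.4 | pos [486.6  31.4 153.8] yaw 1.318 clk 2.1 F [0.3 0.6 0.8] w 50.2 q7 1.29
[-3.13287138  0.00541004  1.31782659]
```

View pics/k2.png

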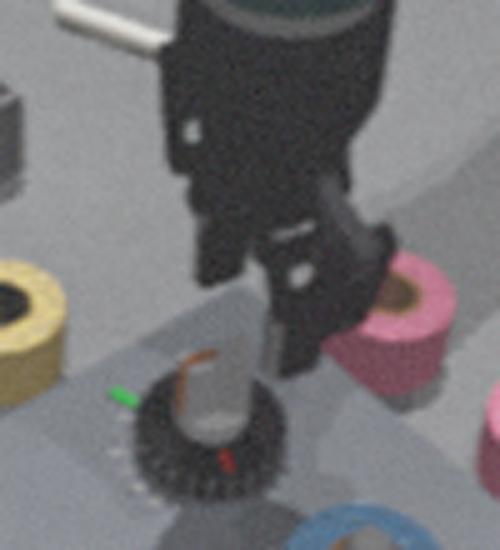

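{"fn": "send_rows", "kwargs": {"commands": [[50, -3, 13, 5, 0.4], [50, -3, 13, 5, 0.4], [50, -3, 13, 5, 0.4], [50, -3, 13, 5, 0.4], [50, -3, 13, 5, 0.4]]}}

```text
clock: 2.65
eef_pos: [498.8, 25.1, 149.3]
tool_rot: [-3.134, 0.005, 1.31]
force: [-0.4, -1.4, 0.1]
width: 50.0
```

```bash
python3 -c "
from h import *
go(498.4,25,119,1.31); print(ctrl.read_state()['tool_rot'])
"
```

```text
shift [-0.1 -0.1 30.3] turn 0.0 | pos [498.8  25.1 149.3] yaw 1.31 clk 2.65 F [-0.4 -1.4  0.1] w 50.0 q7 1.3
[-3.1342007   0.0049647   1.31046416]
```

{"fn": "send_rows", "kwargs": {"commands": [[50, 0, 0, 15, 0], [50, 0, 0, 30, 0], [50, 0, 0, 30, 0], [50, 0, 0, 30, 0]]}}

```text
clock: 3.05
eef_pos: [498.4, 25.1, 119.4]
tool_rot: [-3.134, 0.005, 1.311]
force: [-0.0, -0.4, -0.3]
width: 49.9
```

```bash
python3 -c "
from h import *
go(498.4,25,119,1.31); print(ctrl.read_state()['tool_rot'])
for n in ('scene',): cv2.imwrite(f'pics/k3{n}.png',ctrl.get_image(n)[:,:,::-1])
s=cv2.imread('pics/k3scene.png')
cv2.imwrite('pics/k3.png',crop(s,310,140,410,250,5))
"
```

```text
shift [-0.1  0.   0.4] turn 0.0 | pos [498.4  25.1 119.4] yaw 1.311 clk 3.05 F [-0.  -0.4 -0.3] w 49.9 q7 1.31
[-3.13362082  0.00514068  1.31057698]
```

View pics/k3.png

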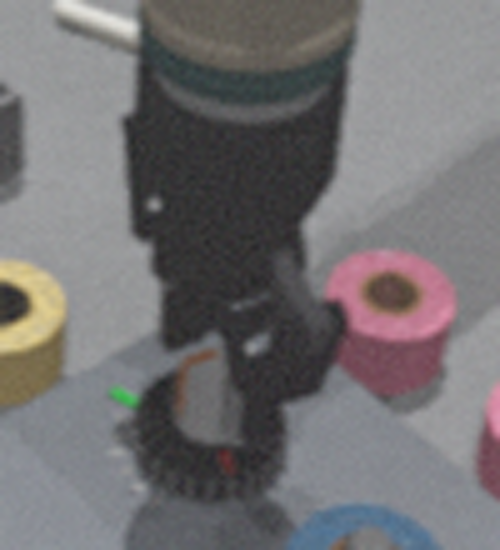

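The jaws straddle the bar, so I'll close them.

{"fn": "send_rows", "kwargs": {"commands": [[20, 0, 0, 0, 0], [8, 0, 0, 0, 0], [5, 0, 0, 0, 0], [5, 0, 0, 0, 0]]}}

```text
clock: 3.5
eef_pos: [498.9, 24.1, 120.5]
tool_rot: [-3.136, 0.005, 1.31]
force: [-1.2, -2.2, 5.1]
width: 11.0
```

```bash
python3 -c "
from h import *
go(498.4,25,119,1.31); print(ctrl.read_state()['torque'])
for n in ('scene',): cv2.imwrite(f'pics/k4{n}.png',ctrl.get_image(n)[:,:,::-1])
s=cv2.imread('pics/k4scene.png')
cv2.imwrite('pics/k4.png',crop(s,310,140,410,250,5))
"
```

```text
shift [ 0.8 -0.7  1.5] turn -0.0 | pos [498.9  24.1 120.5] yaw 1.31 clk 3.5 F [-1.2 -2.2  5.1] w 11.0 q7 1.31
[-0.34403624  0.30346782  0.05136053]
```

View pics/k4.png

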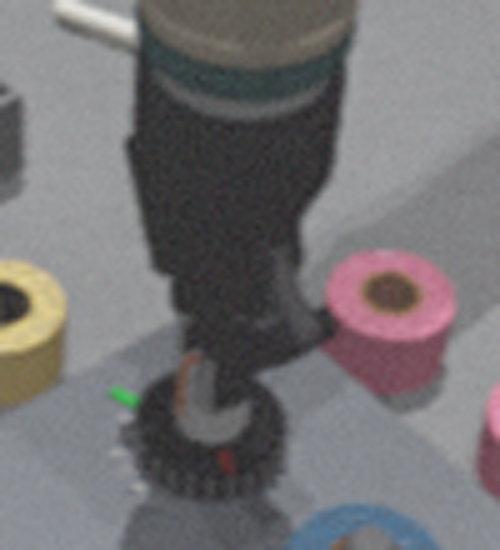

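{"fn": "send_rows", "kwargs": {"commands": [[5, 0, 0, 0, 7], [5, 0, 0, 0, 14], [5, 0, 0, 0, 21], [5, 0, 0, 0, 28], [5, 0, 0, 0, 31]]}}

```text
clock: 4.05
eef_pos: [498.6, 23.6, 120.6]
tool_rot: [-3.139, 0.009, 0.765]
force: [-0.4, -1.4, -3.0]
width: 10.5
```

```bash
python3 -c "
from h import *
go(498.6,24.5,120,0.23); print(ctrl.read_state()['torque'])
for n in ('scene',): cv2.imwrite(f'pics/k5{n}.png',ctrl.get_image(n)[:,:,::-1])
s=cv2.imread('pics/k5scene.png')
cv2.imwrite('pics/k5.png',crop(s,310,170,430,290,5))
"
```

```text
shift [ 0.6 -0.7  0.6] turn 30.6 | pos [498.6  23.6 120.6] yaw 0.765 clk 4.05 F [-0.4 -1.4 -3. ] w 10.5 q7 0.94
[-0.09655567 -0.02120905  0.0458427 ]
```

View pics/k5.png

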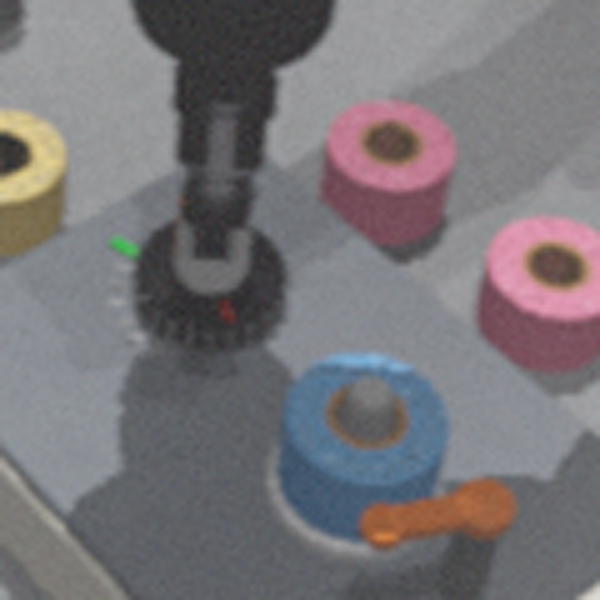

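The keeper has swung partway off, and the red mark is still at crop (227,311), so the ring hasn't moved. I'll finish the turn.

{"fn": "send_rows", "kwargs": {"commands": [[5, 0, 0, 0, 7], [5, 0, 0, 0, 14], [5, 0, 0, 0, 21], [5, 0, 0, 0, 28], [5, 0, 0, 0, 31]]}}

```text
clock: 4.6
eef_pos: [498.2, 23.3, 120.6]
tool_rot: [3.139, 0.009, 0.22]
force: [-1.4, -2.0, -1.1]
width: 10.3
```

{"fn": "send_rows", "kwargs": {"commands": [[5, 0, 0, 0, 0], [5, 0, 0, 0, 0]]}}

```text
clock: 4.8
eef_pos: [498.2, 23.3, 120.6]
tool_rot: [3.139, 0.009, 0.222]
force: [-1.4, -0.2, -2.7]
width: 10.4
```

```bash
python3 -c "
from h import *
go(498.6,24.5,120,0.23); print(ctrl.read_state()['torque'])
for n in ('scene',): cv2.imwrite(f'pics/k6{n}.png',ctrl.get_image(n)[:,:,::-1])
s=cv2.imread('pics/k6scene.png')
cv2.imwrite('pics/k6.png',crop(s,310,170,430,290,5))
"
```

```text
shift [ 0.6 -1.1  0.6] turn -0.5 | pos [498.2  23.3 120.6] yaw 0.222 clk 4.8 F [-1.4 -0.2 -2.7] w 10.4 q7 0.58
[ 0.06426974 -0.14643009 -0.06850744]
```

View pics/k6.png

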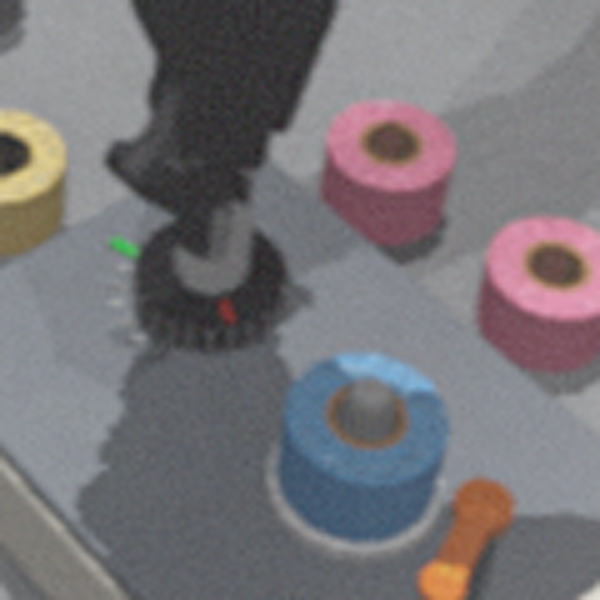

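The keeper is off the roll, its tip at crop (445,578). The red mark hasn't moved. I'll open the jaws and lift.

{"fn": "send_rows", "kwargs": {"commands": [[45, 0, 0, 0, 0], [45, 0, 0, 0, 0], [45, 0, 0, 0, 0], [45, 0, 0, -20, 0], [45, 0, 0, -50, 0]]}}

```text
clock: 5.35
eef_pos: [497.5, 23.6, 170.1]
tool_rot: [3.139, 0.013, 0.222]
force: [1.0, 0.2, 0.7]
width: 45.1
```

{"fn": "send_rows", "kwargs": {"commands": [[85, 0, 0, -45, 0], [85, 80, 60, -45, 0], [85, 80, 60, -45, 0], [85, 80, 60, -45, 0]]}}

```text
clock: 5.75
eef_pos: [595.0, -20.6, 215.1]
tool_rot: [3.134, 0.006, 0.22]
force: [-1.1, -0.5, -0.9]
width: 85.0
```

```bash
python3 -c "
from h import *
go(523.1,134.3,200,-0.043); print(ctrl.read_state()['tool_rot'])
for n in ('scene','top'): cv2.imwrite(f'pics/k7{n}.png',ctrl.get_image(n)[:,:,::-1])
s=cv2.imread('pics/k7scene.png');t=cv2.imread('pics/k7top.png')
cv2.imwrite('pics/k7.png',np.hstack([crop(s,310,180,420,290,3.5),crop(t,200,150,310,260,3.5)]))
"
```

```text
shift [ -36.3 -167.    14. ] turn 15.1 | pos [595.  -20.6 215.1] yaw 0.22 clk 5.75 F [-1.1 -0.5 -0.9] w 85.0 q7 0.54
[3.13376033 0.00591163 0.22008551]
```

View pics/k7.png

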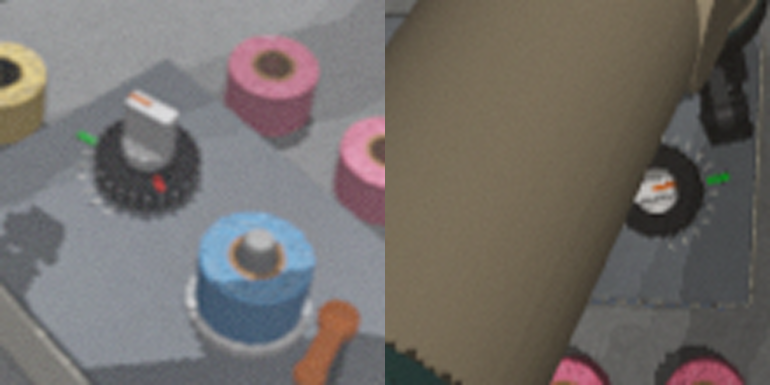

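The line points at the green mark (top crop: line (664,187), mark (718,178)). I'll measure that properly.

Run:
```python
from h import *
t=cv2.imread("pics/k7top.png");s=cv2.imread("pics/k7scene.png")
h=cv2.cvtColor(t,cv2.COLOR_BGR2HSV);m=cv2.inRange(h,(5,90,90),(20,255,255));m[:, :268]=0;m[:,300:]=0;m[:190]=0;m[215:]=0
ys,xs=np.nonzero(m);print(len(xs),xs,ys)
d=np.array([498.4,25.0])
a=plane("top",xs.mean(),ys.mean(),128.5);print(a,"knob",-np.arctan2(a[1]-d[1],a[0]-d[0])-.043)
for q in((-.2),0,.2):
    pass
h=cv2.cvtColor(s,cv2.COLOR_BGR2HSV);m=cv2.inRange(h,(5,70,90),(20,255,255));k=np.zeros_like(m);k[200:225,340:365]=255;m&=k
ys,xs=np.nonzero(m);print(len(xs),xs,ys);a=plane("scene",xs.mean(),ys.mean(),128.5);print(a,"knob",-np.arctan2(a[1]-d[1],a[0]-d[0])-.043)
m=cv2.inRange(h,(0,120,60),(5,255,255))&k*0+cv2.inRange(h,(0,120,60),(5,255,255));m[:220]=0;m[245:]=0;m[:,:345]=0;m[:,365:]=0;ys,xs=np.nonzero(m);print("red",xs.mean(),ys.mean(),"was 354.9 231.9")
```

```text
10 [280 281 282 277 278 279 280 281 282 277] [202 202 202 203 203 203 203 203 203 204]
[499.98080937  15.2873455  128.5       ] knob 1.366453356159685
7 [347 348 349 350 351 351 352] [207 207 208 208 208 209 209]
[499.6362266   18.12560437 128.5       ] knob 1.3498674901679428
red 355.0 232.4 was 354.9 231.9
```

By jaw alignment the knob stands at about 1.31, and the image gives about 1.35. Both are within tolerance, and the red mark hasn't shifted. Next I'll move over the roll.

{"fn": "send_rows", "kwargs": {"commands": [[85, -36, -167, 0, 15], [85, -36, -167, 0, 15], [85, -36, -167, 0, 15], [85, -36, -167, 0, 15], [85, -36, -167, 0, 15]]}}

```text
clock: 6.35
eef_pos: [514.0, 142.2, 213.1]
tool_rot: [3.138, 0.016, -0.033]
force: [-0.0, 0.6, 0.1]
width: 84.6
```

{"fn": "send_rows", "kwargs": {"commands": [[85, 0, 0, 0, 0], [85, 0, 0, 0, 0]]}}

```text
clock: 6.55
eef_pos: [513.4, 141.7, 213.2]
tool_rot: [3.138, 0.017, -0.033]
force: [-0.6, 0.4, -0.3]
width: 85.0
```

```bash
python3 -c "
from h import *
go(523.1,134.3,150,-0.043); print(ctrl.read_state()['tool_rot'])
"
```

```text
shift [11.   6.9 63. ] turn 0.6 | pos [513.4 141.7 213.2] yaw -0.033 clk 6.55 F [-0.6  0.4 -0.3] w 85.0 q7 0.07
[ 3.13801375  0.01712974 -0.03332458]
```

{"fn": "send_rows", "kwargs": {"commands": [[85, 11, 7, 20, 0.6], [85, 11, 7, 50, 0.6], [85, 11, 7, 50, 0.6], [85, 11, 7, 50, 0.6]]}}

```text
clock: 6.95
eef_pos: [523.3, 133.0, 163.1]
tool_rot: [3.137, 0.018, -0.046]
force: [0.6, -0.0, 0.7]
width: 85.1
```

```bash
python3 -c "
from h import *
go(523.1,134.3,98,-0.043); print(ctrl.read_state()['tool_rot'])
for n in ('scene','top'): cv2.imwrite(f'pics/r1{n}.png',ctrl.get_image(n)[:,:,::-1])
s=cv2.imread('pics/r1scene.png')
cv2.imwrite('pics/r1.png',crop(s,320,160,440,290,4.5))
"
```

```text
shift [ 0.9 -1.6 65.1] turn -0.2 | pos [523.3 133.  163.1] yaw -0.046 clk 6.95 F [ 0.6 -0.   0.7] w 85.1 q7 0.13
[ 3.13710318  0.0180648  -0.04588571]
```

View pics/r1.png

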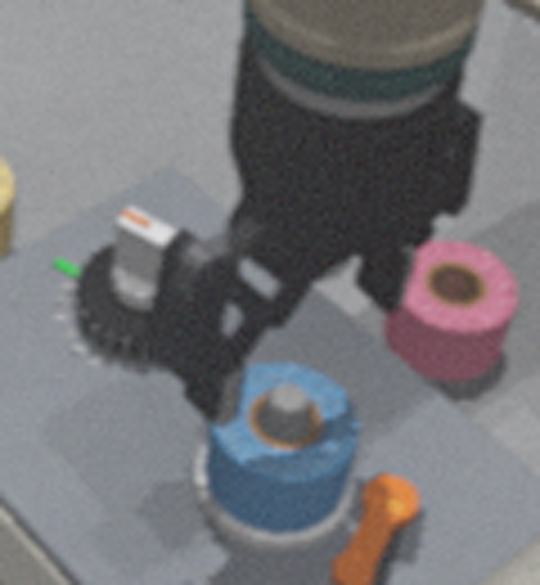

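{"fn": "send_rows", "kwargs": {"commands": [[85, 1, -1.5, 30, 0], [85, 1, -1.5, 50, 0], [85, 1, -1.5, 65, 0], [85, 1, -1.5, 65, 0], [85, 1, -1.5, 65, 0]]}}

```text
clock: 7.55
eef_pos: [525.1, 135.0, 100.2]
tool_rot: [3.139, 0.014, -0.045]
force: [0.6, -0.1, -0.6]
width: 84.7
```

```bash
python3 -c "
from h import *
go(523.1,134.3,98,-0.043)
for n in ('scene','top'): cv2.imwrite(f'pics/r2{n}.png',ctrl.get_image(n)[:,:,::-1])
s=cv2.imread('pics/r2scene.png')
cv2.imwrite('pics/r2.png',crop(s,320,160,440,290,4.5))
"
```

```text
shift [-1.9  0.8  2.3] turn -0.1 | pos [525.1 135.  100.2] yaw -0.045 clk 7.55 F [ 0.6 -0.1 -0.6] w 84.7 q7 0.19
```

View pics/r2.png

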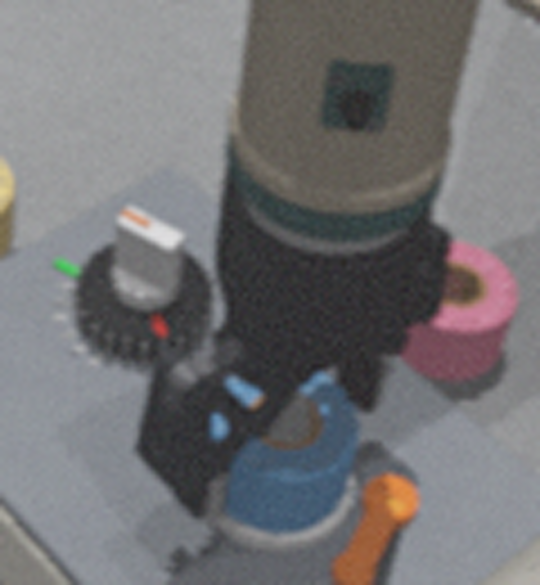

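The fingers straddle the roll and stay clear of the keeper at (390,510). I'll close on it.

{"fn": "send_rows", "kwargs": {"commands": [[75, -1.5, 0.5, 2, 0], [66, -1.5, 0.5, 2, 0], [58, -1.5, 0.5, 2, 0], [50, -1.5, 0.5, 2, 0], [50, -1.5, 0.5, 2, 0]]}}

```text
clock: 8.15
eef_pos: [523.7, 134.8, 99.7]
tool_rot: [3.14, 0.013, -0.045]
force: [-2.7, -0.3, 9.4]
width: 61.3
```

{"fn": "send_rows", "kwargs": {"commands": [[50, 0, 0, 0, 0], [50, 0, 0, 0, 0]]}}

```text
clock: 8.35
eef_pos: [523.7, 134.9, 99.8]
tool_rot: [3.14, 0.013, -0.045]
force: [-0.1, -1.8, -1.8]
width: 61.2
```

```bash
python3 -c "
from h import *
go(523.7,134.9,185)"
```

```text
shift [ -1.1   0.1 -85.2] turn 0 | pos [523.7 134.9  99.8] yaw -0.045 clk 8.35 F [-0.1 -1.8 -1.8] w 61.2 q7 0.19
```

{"fn": "send_rows", "kwargs": {"commands": [[50, -0.2, 0, -15, 0], [50, -0.4, 0, -35, 0], [50, -0.7, 0, -55, 0], [50, -1, 0, -75, 0], [50, -1, 0, -85, 0]]}}

```text
clock: 8.85
eef_pos: [524.3, 135.0, 186.0]
tool_rot: [3.14, 0.011, -0.045]
force: [0.2, 0.4, -1.9]
width: 60.8
```

```bash
python3 -c "
from h import *
go(523.7,134.9,210)
for n in ('scene','top'): cv2.imwrite(f'pics/l1{n}.png',ctrl.get_image(n)[:,:,::-1])
s=cv2.imread('pics/l1scene.png')
cv2.imwrite('pics/l1.png',crop(s,290,120,440,290,3.5))
"
```

```text
shift [ -0.9   0.2 -24. ] turn 0 | pos [524.3 135.  186. ] yaw -0.045 clk 8.85 F [ 0.2  0.4 -1.9] w 60.8 q7 0.11
```

View pics/l1.png

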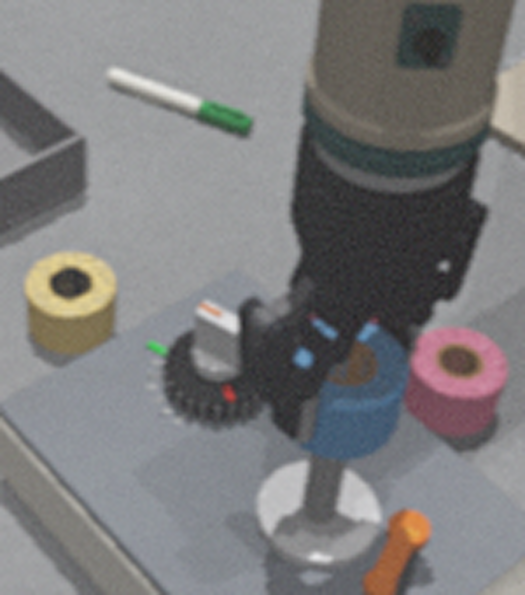

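The roll is clear of the spindle and held level. I'll carry it to the box.

```bash
python3 -c "
from h import *
go(468,-296,205,-0.02)"
```

```text
shift [-37.6 433.3 -18.5] turn -1.4 | pos [524.5 135.2 185.7] yaw -0.044 clk 8.95 F [-0.2 -0.4 -2.4] w 60.8 q7 0.11
```

{"fn": "send_rows", "kwargs": {"commands": [[50, 0, 0, -20, 0], [50, -3, 35, -20, 0], [50, -6, 70, -20, 0], [50, -10, 110, -20, 0], [50, -13, 150, -20, -1]]}}

```text
clock: 9.45
eef_pos: [504.0, -15.1, 204.8]
tool_rot: [3.141, 0.012, -0.025]
force: [0.8, -1.3, -1.2]
width: 61.0
```

```bash
python3 -c "
from h import *
go(468,-296,205,-0.02)"
```

```text
shift [-28.9 281.8   0.4] turn -0.3 | pos [504.  -15.1 204.8] yaw -0.025 clk 9.45 F [ 0.8 -1.3 -1.2] w 61.0 q7 0.38
```

{"fn": "send_rows", "kwargs": {"commands": [[50, -4, 40, 0, 0], [50, -8, 80, 0, 0], [50, -12, 120, 0, 0], [50, -16, 160, 0, 0], [50, -20, 195, 0, 0]]}}

```text
clock: 9.95
eef_pos: [477.9, -211.3, 204.1]
tool_rot: [3.141, 0.014, -0.026]
force: [0.4, -0.3, -1.2]
width: 61.1
```

{"fn": "send_rows", "kwargs": {"commands": [[50, -3, 30, 0, 0], [50, -6, 60, 0, 0], [50, -8, 80, 0, 0], [50, -8, 80, 0, 0], [50, -8, 80, 0, 0]]}}

```text
clock: 10.45
eef_pos: [467.2, -290.7, 203.1]
tool_rot: [-3.141, 0.016, -0.027]
force: [-0.1, 0.5, -1.8]
width: 60.8
```

```bash
python3 -c "
from h import *
go(468,-296,70,-0.02)
print(ctrl.read_state()['tool_rot'])
for n in ('scene','top'): cv2.imwrite(f'pics/b1{n}.png',ctrl.get_image(n)[:,:,::-1])
s=cv2.imread('pics/b1scene.png')
cv2.imwrite('pics/b1.png',crop(s,210,30,340,210,3.3))
"
```

```text
shift [  3.1   5.4 133.1] turn -0.4 | pos [ 467.2 -290.7  203.1] yaw -0.027 clk 10.45 F [-0.1  0.5 -1.8] w 60.8 q7 0.87
[-3.14091862  0.015975   -0.0274485 ]
```

View pics/b1.png

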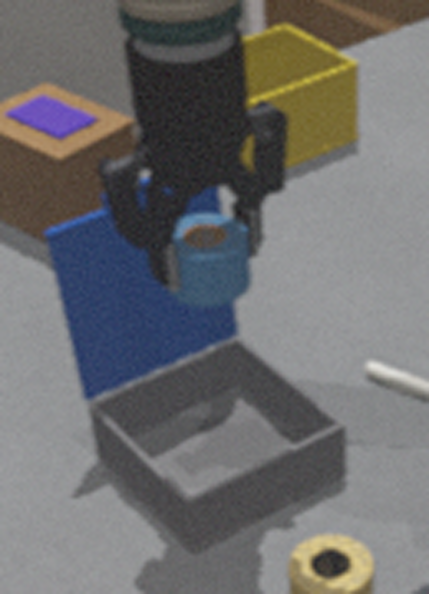

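The roll hangs over the open box, clear of the lid. I'll lower it in stages.

{"fn": "send_rows", "kwargs": {"commands": [[50, 3, 5, 40, 0], [50, 3, 5, 80, 0], [50, 3, 5, 120, 0], [50, 3, 5, 135, 0], [50, 3, 5, 135, 0]]}}

```text
clock: 11.05
eef_pos: [467.5, -291.8, 65.8]
tool_rot: [-3.137, 0.02, -0.023]
force: [0.0, -0.1, -0.9]
width: 61.0
```

```bash
python3 -c "
from h import *
go(468,-296,29,-0.02)
for n in ('scene','top'): cv2.imwrite(f'pics/b2{n}.png',ctrl.get_image(n)[:,:,::-1])
s=cv2.imread('pics/b2scene.png')
cv2.imwrite('pics/b2.png',crop(s,210,60,340,210,4))
"
```

```text
shift [ 1.4  4.4 36.7] turn -0.2 | pos [ 467.5 -291.8   65.8] yaw -0.023 clk 11.05 F [ 0.  -0.1 -0.9] w 61.0 q7 0.99
```

View pics/b2.png

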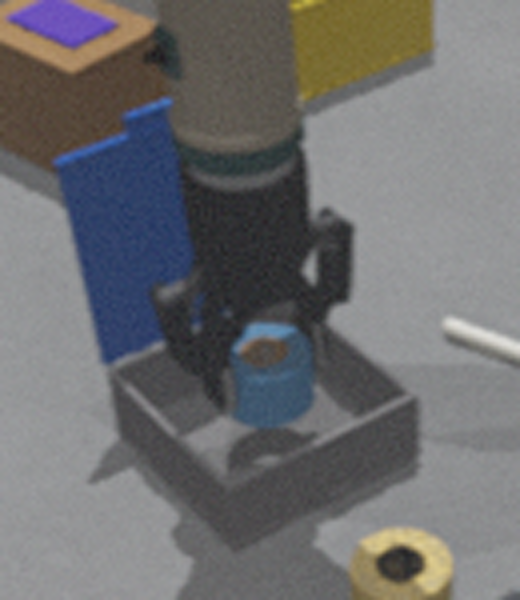

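{"fn": "send_rows", "kwargs": {"commands": [[50, 1, 2, 15, 0], [50, 1, 2, 28, 0], [50, 1, 2, 35, 0], [50, 1, 2, 35, 0], [50, 1, 2, 35, 0]]}}

```text
clock: 11.65
eef_pos: [469.4, -295.9, 33.4]
tool_rot: [-3.14, 0.016, -0.024]
force: [-0.1, -0.1, -1.4]
width: 60.9
```

{"fn": "send_rows", "kwargs": {"commands": [[50, 0, 0, 1.5, 0], [50, 0, 0, 3, 0], [50, 0, 0, 3, 0]]}}

```text
clock: 11.95
eef_pos: [469.5, -295.9, 30.5]
tool_rot: [-3.14, 0.015, -0.024]
force: [-0.5, 0.6, -0.7]
width: 60.8
```

{"fn": "send_rows", "kwargs": {"commands": [[50, 0, 0, 1, 0], [50, 0, 0, 2, 0], [50, 0, 0, 2.5, 0], [50, 0, 0, 2.5, 0]]}}

```text
clock: 12.35
eef_pos: [469.4, -295.8, 27.9]
tool_rot: [-3.14, 0.016, -0.024]
force: [0.3, -0.9, -2.2]
width: 60.6
```

{"fn": "send_rows", "kwargs": {"commands": [[50, 0, 0, 0.7, 0], [50, 0, 0, 1.4, 0], [50, 0, 0, 1.4, 0]]}}

```text
clock: 12.65
eef_pos: [469.4, -295.8, 26.9]
tool_rot: [-3.14, 0.015, -0.024]
force: [-1.1, 0.9, 2.8]
width: 60.7
```

Force has gone from -2 to +2.8 N at the expected height, so the roll is touching the floor. I'll release it.

{"fn": "send_rows", "kwargs": {"commands": [[65, 0, 0, 0, 0], [72, 0, 0, 0, 0], [80, 0, 0, 0, 0], [80, 0, 0, 0, 0]]}}

```text
clock: 13.05
eef_pos: [469.4, -295.9, 26.8]
tool_rot: [-3.14, 0.015, -0.024]
force: [0.2, 0.8, -0.3]
width: 79.8
```

```bash
python3 -c "
from h import *
go(469.4,-295.8,250)
for n in ('scene','top'): cv2.imwrite(f'pics/p1{n}.png',ctrl.get_image(n)[:,:,::-1])
s=cv2.imread('pics/p1scene.png')
cv2.imwrite('pics/p1.png',crop(s,210,60,340,210,4))
"
```

```text
shift [  -3.4   -0.4 -223.1] turn 0 | pos [ 469.4 -295.9   26.8] yaw -0.024 clk 13.05 F [ 0.2  0.8 -0.3] w 79.8 q7 1.02
```

View pics/p1.png

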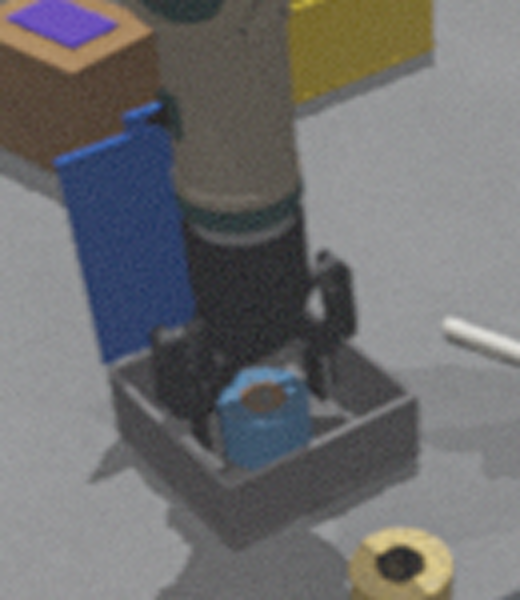

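The roll stands flat in the box with the fingers open. I'll rise straight up, well above the lid.

{"fn": "send_rows", "kwargs": {"commands": [[80, -0.3, 0, -20, 0], [80, -0.7, 0, -50, 0], [80, -1.5, 0, -95, 0], [80, -2.2, 0, -140, 0], [80, -2.8, 0, -185, 0]]}}

```text
clock: 13.65
eef_pos: [469.0, -295.9, 213.5]
tool_rot: [-3.14, 0.016, -0.024]
force: [1.6, -0.0, 0.3]
width: 80.0
```

{"fn": "send_rows", "kwargs": {"commands": [[10, 0, 0, -40, 0], [0, 0, 0, -85, 0], [0, 0, 0, -85, 0], [0, 0, 0, -85, 0]]}}

```text
clock: 14.05
eef_pos: [470.6, -296.1, 299.3]
tool_rot: [-3.141, 0.014, -0.024]
force: [-0.3, 0.2, 0.0]
width: 22.1
```

```bash
python3 -c "
from h import *
go(460,-450,290)
print(ctrl.read_state()['tool_rot'])
for n in ('scene','top'): cv2.imwrite(f'pics/p2{n}.png',ctrl.get_image(n)[:,:,::-1])
s=cv2.imread('pics/p2scene.png');t=cv2.imread('pics/p2top.png')
cv2.imwrite('pics/p2.png',np.hstack([crop(s,210,30,340,210,3),crop(t,340,130,490,310,3)]))
"
```

```text
shift [ -6.8 154.1   9.3] turn 0 | pos [ 470.6 -296.1  299.3] yaw -0.024 clk 14.05 F [-0.3  0.2  0. ] w 22.1 q7 0.81
[-3.14066222  0.01369419 -0.0240531 ]
```

View pics/p2.png

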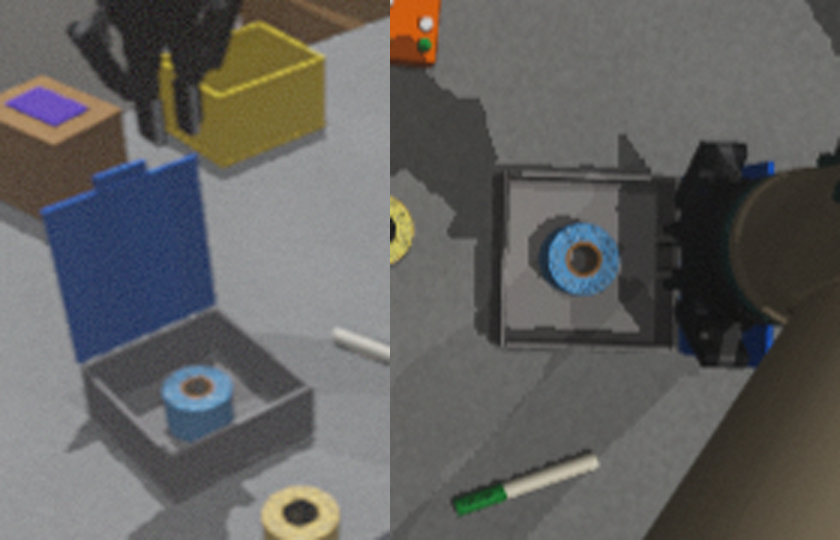

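The roll lies flat and centred in the box: top crop (582,260), inside walls x 503–678. Now I'll take the closed fingers over behind the lid.

{"fn": "send_rows", "kwargs": {"commands": [[0, -3, 40, 0, 0], [0, -5, 80, 0, 0], [0, -6, 120, 0, 0], [0, -6, 158, 0, 0], [0, -6, 158, 0, 0]]}}

```text
clock: 14.65
eef_pos: [456.3, -458.5, 294.5]
tool_rot: [-3.141, 0.022, -0.031]
force: [-0.4, -1.7, -0.1]
width: 0.3
```

{"fn": "send_rows", "kwargs": {"commands": [[0, 0, 0, 0, 0], [0, 0, 0, 0, 0]]}}

```text
clock: 14.85
eef_pos: [455.6, -457.7, 292.8]
tool_rot: [-3.139, 0.025, -0.032]
force: [-0.1, -0.2, 0.9]
width: 0.4
```

```bash
python3 -c "
from h import *
go(466,-450,190)
print(ctrl.read_state()['tool_rot'])
"
```

```text
shift [ 12.8  -7.8 102.5] turn 0 | pos [ 455.6 -457.7  292.8] yaw -0.032 clk 14.85 F [-0.1 -0.2  0.9] w 0.4 q7 1.02
[-3.13907827  0.02503627 -0.03183624]
```

{"fn": "send_rows", "kwargs": {"commands": [[0, 4, -3, 30, 0], [0, 8, -6, 60, 0], [0, 13, -8, 90, 0], [0, 13, -8, 103, 0], [0, 13, -8, 103, 0]]}}

```text
clock: 15.35
eef_pos: [465.8, -447.7, 187.5]
tool_rot: [-3.136, 0.028, -0.03]
force: [0.6, -0.3, -0.7]
width: -0.0
```

```bash
python3 -c "
from h import *
go(466,-410,190)
for n in ('scene','top'): cv2.imwrite(f'pics/q1{n}.png',ctrl.get_image(n)[:,:,::-1])
s=cv2.imread('pics/q1scene.png');t=cv2.imread('pics/q1top.png')
cv2.imwrite('pics/q1.png',np.hstack([crop(s,210,20,340,200,3),crop(t,340,130,490,310,3)]))
"
```

```text
shift [ -1.  -37.7  -2.2] turn 0 | pos [ 465.8 -447.7  187.5] yaw -0.03 clk 15.35 F [ 0.6 -0.3 -0.7] w -0.0 q7 1.05
```

View pics/q1.png

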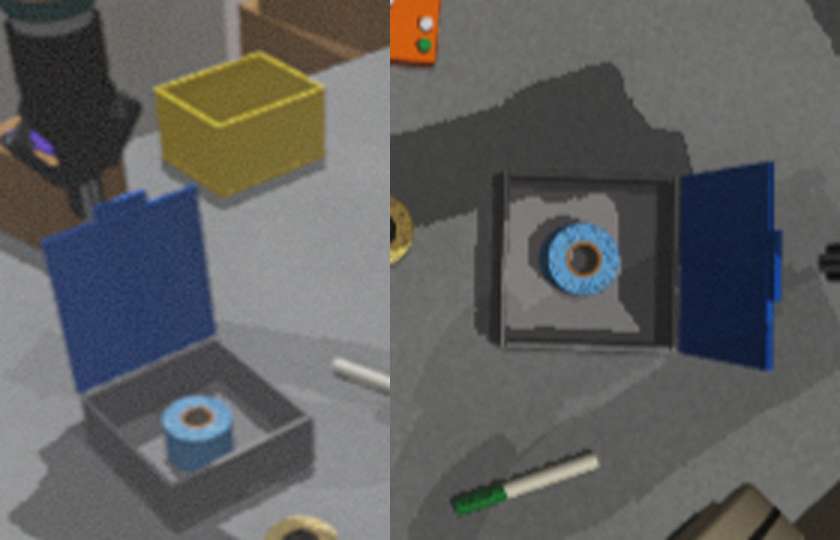

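The fingers are behind the lid, centred on its lip. I'll start pushing along the arc.

{"fn": "send_rows", "kwargs": {"commands": [[0, -1, -20, -1, 0], [0, -1, -35, -1, 0], [0, -1, -47, -1, 0], [0, -1, -58, 0, 0], [0, -1, -70, 0, 0]]}}

```text
clock: 15.95
eef_pos: [468.1, -380.4, 191.5]
tool_rot: [3.141, 0.023, -0.032]
force: [0.2, -1.4, 0.8]
width: -0.0
```

```bash
python3 -c "
from h import *
go(466,-358,187)
for n in ('scene','top'): cv2.imwrite(f'pics/q2{n}.png',ctrl.get_image(n)[:,:,::-1])
s=cv2.imread('pics/q2scene.png');t=cv2.imread('pics/q2top.png')
cv2.imwrite('pics/q2.png',np.hstack([crop(s,210,20,340,200,3),crop(t,340,130,490,310,3)]))
"
```

```text
shift [ -2.7 -22.3   4.6] turn 0 | pos [ 468.1 -380.4  191.5] yaw -0.032 clk 15.95 F [ 0.2 -1.4  0.8] w -0.0 q7 0.99
```

View pics/q2.png

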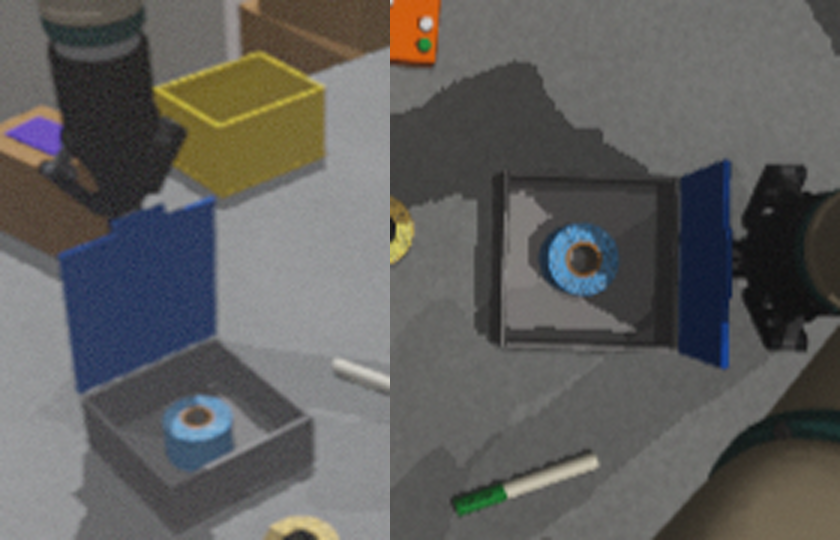

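The lid is following (about 1.5 rad). I'll continue the arc.

{"fn": "send_rows", "kwargs": {"commands": [[0, -1, -12, 2, 0], [0, -2, -24, 5, 0], [0, -2, -36, 9, 0], [0, -2, -47, 14, 0], [0, -2, -56, 18, 0]]}}

```text
clock: 16.55
eef_pos: [467.3, -320.2, 172.1]
tool_rot: [-3.138, 0.025, -0.029]
force: [0.1, -0.3, -0.5]
width: -0.1
```

```bash
python3 -c "
from h import *
go(466,-296.6,151.4)"
```

```text
shift [ -1.4 -23.5  20.9] turn 0 | pos [ 467.3 -320.2  172.1] yaw -0.029 clk 16.55 F [ 0.1 -0.3 -0.5] w -0.1 q7 0.94
```

{"fn": "send_rows", "kwargs": {"commands": [[0, -1, -12, 10, 0], [0, -1, -23, 20, 0], [0, -1, -31, 30, 0], [0, -1, -38, 40, 0], [0, -1, -44, 50, 0]]}}

```text
clock: 17.05
eef_pos: [466.3, -275.4, 121.5]
tool_rot: [-3.138, 0.025, -0.029]
force: [0.4, -0.5, 0.3]
width: 0.2
```

```bash
python3 -c "
from h import *
go(466,-264.5,76)
for n in ('scene','top'): cv2.imwrite(f'pics/q3{n}.png',ctrl.get_image(n)[:,:,::-1])
s=cv2.imread('pics/q3scene.png');t=cv2.imread('pics/q3top.png')
cv2.imwrite('pics/q3.png',np.hstack([crop(s,210,20,340,200,3),crop(t,340,130,490,310,3)]))
"
```

```text
shift [  0.5 -10.7  45.5] turn 0 | pos [ 466.3 -275.4  121.5] yaw -0.029 clk 17.05 F [ 0.4 -0.5  0.3] w 0.2 q7 0.94
```

View pics/q3.png

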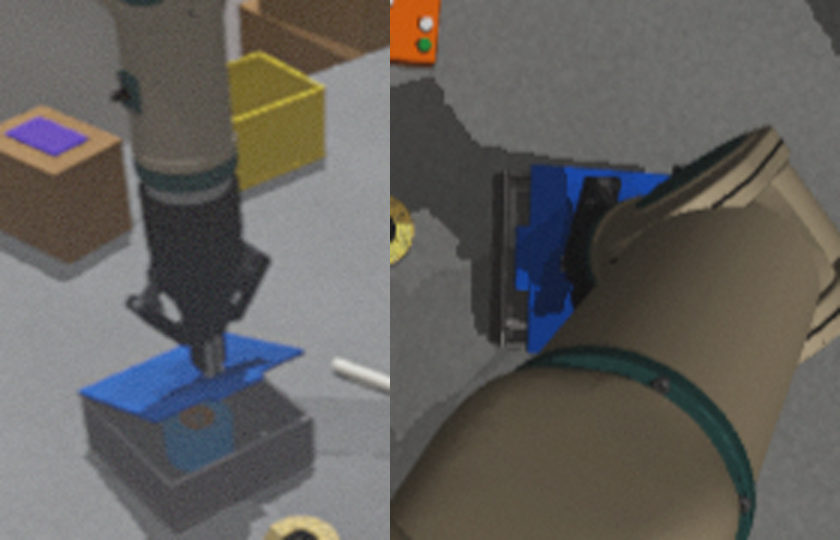

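The lid is about half shut and the roll hasn't moved. I'll push the lid the rest of the way down.

{"fn": "send_rows", "kwargs": {"commands": [[0, 0, -5, 12, 0], [0, 0, -8, 24, 0], [0, 0, -11, 35, 0], [0, 0, -11, 42, 0], [0, 0, -11, 46, 0]]}}

```text
clock: 17.65
eef_pos: [464.0, -262.2, 74.9]
tool_rot: [-3.133, 0.029, -0.028]
force: [-5.8, 7.1, 42.2]
width: -0.1
```

```bash
python3 -c "
from h import *
go(466,-264.5,74)"
```

```text
shift [2.  2.3 0.8] turn 0 | pos [ 464.  -262.2   74.9] yaw -0.028 clk 17.65 F [-5.8  7.1 42.2] w -0.1 q7 0.97
```

A 42 N reaction at the shut height means the lid is down on the rim. I'll hold it briefly with less force, then lift off.

{"fn": "send_rows", "kwargs": {"commands": [[0, 0, 0, 0, 0], [0, 0, 0, 0, 0], [0, 0, 0, -15, 0], [0, 0, 0, -50, 0], [0, 0, 0, -95, 0]]}}

```text
clock: 18.15
eef_pos: [465.5, -262.6, 169.4]
tool_rot: [-3.131, 0.033, -0.028]
force: [1.9, -0.0, 0.8]
width: 0.3
```

{"fn": "send_rows", "kwargs": {"commands": [[0, 0, -40, -40, 0], [0, 0, -80, -80, 0], [0, 0, -120, -100, 0], [0, 0, -160, -100, 0], [0, 0, -200, -100, 0]]}}

```text
clock: 18.65
eef_pos: [475.0, -61.8, 272.5]
tool_rot: [-3.13, 0.031, -0.028]
force: [0.8, 0.1, -0.5]
width: -0.6
```

{"fn": "send_rows", "kwargs": {"commands": [[0, 0, -40, 0, 0], [0, 0, -80, 0, 0], [0, 0, -120, 0, 0], [0, 0, -120, 0, 0], [0, 0, -120, 0, 0]]}}

```text
clock: 19.15
eef_pos: [478.3, 58.7, 273.6]
tool_rot: [-3.131, 0.031, -0.025]
force: [0.5, 0.0, -0.3]
width: 0.0
```

```bash
python3 -c "
from h import *
go(466,0,274)
for n in ('scene','top'): cv2.imwrite(f'pics/e1{n}.png',ctrl.get_image(n)[:,:,::-1])
s=cv2.imread('pics/e1scene.png');t=cv2.imread('pics/e1top.png')
cv2.imwrite('pics/e1.png',np.hstack([crop(s,200,80,420,300,2),crop(t,220,120,480,340,1.7)[:374] if 0 else cv2.resize(crop(t,220,130,480,350,1.6),(400,440))]))
"
```

```text
shift [-10.8  59.   -0.7] turn 0 | pos [478.3  58.7 273.6] yaw -0.025 clk 19.15 F [ 0.5  0.  -0.3] w 0.0 q7 0.18
```

View pics/e1.png

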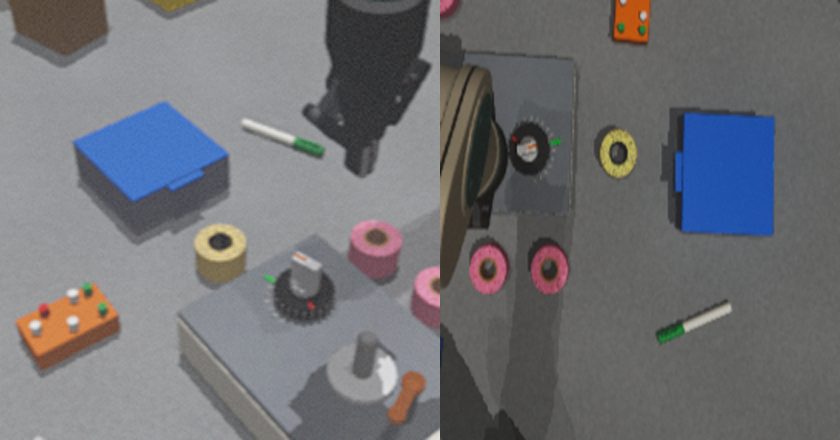

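The lid looks shut, and the yellow roll and rack appear unmoved. I'll check the lid height, the knob, the ring and the bystanders with numbers.

Run:
```python
from h import *
t=cv2.imread("pics/e1top.png");s=cv2.imread("pics/e1scene.png")
def msk(img,lo,hi,roi):
    m=cv2.inRange(cv2.cvtColor(img,cv2.COLOR_BGR2HSV),lo,hi);k=np.zeros_like(m);k[roi[1]:roi[3],roi[0]:roi[2]]=255;m&=k;return m
C={}
for n,img,roi in(("top",t,(360,170,450,270)),("scene",s,(220,120,330,190))):
    m=msk(img,(105,120,100),(125,255,255),roi);c=max(cv2.findContours(m,0,2)[0],key=cv2.contourArea)
    c=cv2.approxPolyDP(cv2.convexHull(c),3,True)[:,0];print(n,c.tolist());C[n]=c
for nm,P in(("shut",0),("open.06",.06),("open.12",.12)):
    y=-373.5+150*np.cos(P);z=58.5+150*np.sin(P)
    print(nm,[proj("scene",(x,y,z)).round(1).tolist() for x in(543,393)],[proj("top",(x,y,z)).round(1).tolist() for x in(543,393)])
for n,img,roi,lo,hi in(("top",t,(320,190,355,225),(20,70,60),(35,255,255)),("scene",s,(290,180,328,225),(15,70,60),(35,255,255))):
    ys,xs=np.nonzero(msk(img,lo,hi,roi));print("yellow",n,xs.mean().round(1),ys.mean().round(1))
for n,img,roi in(("top0",cv2.imread("pics/top0.png"),(325,105,365,160)),("top1",t,(325,105,365,160))):
    ys,xs=np.nonzero(msk(img,(3,130,90),(18,255,255),roi));print("rack",n,xs.mean().round(1),ys.mean().round(1))
for img in(cv2.imread("pics/scene0.png"),s):
    ys,xs=np.nonzero(msk(img,(0,120,60),(5,255,255),(345,222,365,245)));print("red",xs.mean(),ys.mean())
cv2.imwrite("pics/e2.png",np.hstack([crop(s,320,190,380,250,6),crop(t,255,175,315,235,6)]))
```

```text
top [[379, 186], [436, 188], [435, 247], [377, 245], [373, 206]]
scene [[313, 157], [286, 175], [266, 180], [237, 150], [282, 131]]
shut [[267.5, 180.7], [314.7, 155.7]] [[376.2, 187.0], [376.8, 246.5]]
open.06 [[267.2, 177.9], [314.6, 153.0]] [[377.0, 186.8], [377.5, 246.8]]
open.12 [[266.6, 175.0], [314.4, 150.1]] [[377.9, 186.5], [378.5, 247.1]]
yellow top 335.3 206.2
yellow scene 309.8 206.8
rack top0 344.8 131.2
rack top1 344.9 131.1
red 354.8888888888889 231.88888888888889
red 355.0 232.16666666666666
```

View pics/e2.png

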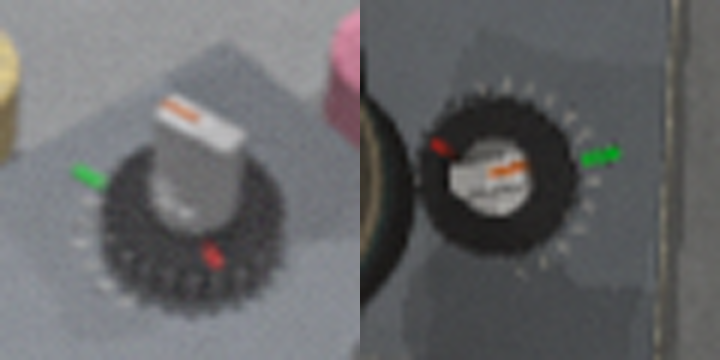

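Everything agrees. The lid corners match the shut projection to about 1–2 px. The knob line angle gives about 1.33, and the red mark, yellow roll and rack are unchanged. I'll hand the job in.

```bash
python3 -c "
from cell import ctrl
s=ctrl.read_state();print(abs(s['qd']).max(),s['clock'],s['force']);print(ctrl.finish_job())"
```

```text
0.013709765536870708 19.25 [ 0.27901928 -0.13461861  0.23042967]
the job is handed in; nothing more can be done
None
```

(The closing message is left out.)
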